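Unlock the meal box and hold it up for the leak check

TASK

The red meal box is locked in its steel dock: slide the dock's yellow lock grip away from the box, all the way to its end stop, and leave it there, then lift the box by the bar handle on its lid straight up and hold it level and still above the dock for three seconds, its underside 10 to 20 cm over the dock's plate, so that the underside can be checked for leaks. Do not tip the box, and leave everything else where it is. The program finishes while the gripper is still holding the box up: do not put it down or let go.

Things in the scene. Friction and masses are not known exactly. Their poses are not given: they have to be found in the camera images.
- dock: fixed steel dock under the red box, on the left or right half of the worktop. Origin: centre of its underside, on the worktop, below the box. Plate 200 (x) x 150 (y) x 12 mm; eight upright tabs, tops at 32 mm, locate the box with 4 mm play. On its +y side a grey block (y 77 to 183, x -22 to 22 mm, 84 mm high) guides the lock. Yaw -0.35 to 0.45.
- lock (a joint): transport lock, a 6 mm steel bolt under a yellow grip, sliding along the dock's +y, away from the box. 0 = home, 0.050 m = end stop, unlocked. At 0 the bolt lies 23 mm over the lid's edge, 3 mm above it, and blocks lifting; clear of the lid beyond 0.023. Friction about 1.5 N, no spring: stays where left. Starts at 0 to 0.010.
- box: red meal box, 172 (x, long) x 122 (y) mm over its white lid with a red panel, 0.3 to 0.65 kg, balanced about its centre; lid and handle are firmly fixed on it. Origin: centre of its underside (12 mm above the worktop at the start); z up. Lid top 65 mm above the origin. It stands in the dock, its axes within 0.01 rad of the dock's.
- box_handle (a point): centre of the white bar handle on the red box's lid, 95 mm above the box's origin. The bar runs along the box's x: 110 mm long, 18 mm wide (y), 22 mm high (top 106 mm, underside 84 mm above the box's origin), on two end posts 14 mm long at x = -48 and 48 mm; under it 19 mm of free room above the lid.
- tray: flat steel tray 210 x 150 mm, rims 12 mm high, fixed, under the green box; leave alone. Origin: centre of underside.
- green_box: green meal box (white lid with a green panel) of the same shape and size as the red one, standing on the tray on the other half of the worktop; leave alone. Origin: centre of underside.
- bowl: white bowl, 120 mm across, 55 mm high, at the far side; leave alone. Origin: centre of underside.
- pot: steel pot with two side handles, 100 mm across, 90 mm high, at the far side; leave alone. Origin: centre of underside.
- jar: amber jar with a red cap, 60 mm across, 70 mm high, on the robot's right; leave alone. Origin: centre of underside.
- bottle: amber bottle with a red cap, 60 mm across, 150 mm high, at the far side; leave alone. Origin: centre of underside.
- spoon: steel serving spoon, 200 mm long, lying on the robot's right; leave alone. Origin: on the worktop under it, its x along the spoon.
- cup: white cup, 76 mm across, 85 mm high, on the robot's left; leave alone. Origin: centre of underside.
- lock_grip (a point): point on the centre line of the yellow lock grip, 110 mm above the worktop, 21 mm below the grip's top (131 mm) and 24 mm above its foot (86 mm, on the bolt). The grip measures 30 mm along the dock's x and 20 mm along the dock's y (its sliding direction). At joint value q it is at x = 0, y = 108 mm + q in the dock's frame.

How it is judged:
By the outcome, as a careful person would: the job done as asked, in the order asked, and still so for the second after the job is handed in, while the arm keeps its last pose, push and grip.
It also fails if it takes over 53 s, if anything falls off the work surface, if the arm or the gripper's body presses on something with over 40 N, if the wrist force passes 120 N, or if a joint passes its speed limit or range.

ROBOT

A 7-joint arm with a two-finger parallel gripper is mounted at the origin on the work surface. World frame = base frame: x ahead of the robot, y to its left, z up, the work surface at z = 0. Lengths are in mm, angles in degrees, forces in N, time in s.
With the tool pointing down it reaches from about 350 to 900 mm from the base axis. Payload 8.1 kg.
Tool frame: the origin (TCP) lies at the very end of the fingers, on their centre line; the grasp point (between the pads) lies 19 mm behind it; z points along the fingers, y is the direction in which the jaws open and shut (so a half turn about z gives the same grasp; the last joint's range is limited). The gripper opens to 85 mm and grips with 20 to 120 N. Pads are 22 mm wide; open, the fingers measure 114 mm over their backs; the gripper's body (76 mm by 85 mm) begins 54 mm behind the grasp point. The pads swing forward as they close: fully open they stand 13 mm farther back than shut.
Start: joints at [-81.624, 24.895, 1.432, 90.138, -0.665, 64.973, -4.303], TCP at [153.928, 605.762, 231.323] pointing down, gripper open.
Joint ranges: [-149.89, 149.89], [-25.12, 119.58], [-72.63, 75.52], [4.76, 147.25], [-75.54, 255.54], [6.69, 114.76], [-157.13, 157.13]. Speed limits (degrees/s): [127.2, 127.2, 172.46, 172.46, 180, 180, 180].

INTERFACE

Orientations are given as [roll, pitch, yaw] about the fixed x, y, z axes, in that order (R = Rz(yaw) Ry(pitch) Rx(roll)).
In Python, from rig import sensors, cams, robot gives the robot as it stands.
- The arm moves only by the tool play_rows, never from a script. Its argument "moves" is a list of rows, each a list of 5 numbers: the shift along the world's x, y, z in m, then the turn about the world's z in degrees, then the opening in per cent of the stroke, from 0 (shut) to 100 (fully open). A call has 1 to 20 rows; each row shifts and turns the commanded pose from where the row before left it; what a row does not reach is not made up. A row lasts 1/12 s, in which the tool goes at most 41.7 mm and 7.16 degrees, less where a joint would pass 70% of its speed; a pose out of reach is approached as far as the arm can. A call with a gripper value outside its range is refused whole. The fingers move at their own pace and stop on an object; "newtons" is the grip in N (left out, the last holds). Time passes only in rows, so rows that do not move let the fingers close. It gives the time, the measured TCP pose, the force and the opening at its end, in the units of the state.
- sensors.state(): the state, without advancing time (a new reading comes with each control period).
- cams.camera(name): name is "side" or "top"; returns a dict with "color" (400x640x3 uint8, red, green, blue), "range_z" (400x640 float32, mm along the optical axis (not along the pixel's ray), 0 where there is no reading), "K" (3x3 intrinsics, pixels), "xyz" and "orientation" of the camera in the world. Camera axes: x right, y up, looking along -z (the intrinsics and any distortion apply to the point x, -y, -z); pixel columns grow to the right and rows downward; lengths in mm; the calibration is good to about 2 mm. A picture is of the moment at which its call begins.
- robot.finish_job(): hands the job in, once; it reports no verdict.
The state is a dict: "t": time; "joints": joint angles; "dq": joint speeds; "joint_efforts": joint torques, N m; "ee_pos": TCP position; "tcp_rot": TCP orientation; "wrist_force": force on the tool from outside, world axes, zero at the start; "torque": the same for the moment, N m; "width": finger opening in mm.
Only numpy, scipy, OpenCV 4.12 (cv2) and the standard library are available. Lean on these libraries where they do the work, as an engineer would, in place of code of your own. Each camera call takes 0.05 s, during which the arm holds its last target.

## Working session

There is one attempt and no reset: what is moved stays moved. The work goes in short steps, Python scripts to look and compute and a tool call to move; the robot and the scene stay as the last step left them, time stands still between calls to the robot, and variables do not carry over. Pictures are saved under pics/ and viewed, and the job is handed in when it is done.

Besides the shell and the picture viewer there is one more tool, called after "Call:" as name(argument=value, ...), one argument or row to a line, values as JSON. play_rows: Moves the arm, as the interface text tells. Its arguments: {"type":"object","properties":{"moves":{"type":"array","items":{"type":"array","items":{"type":"number"}}},"newtons":{"type":"number"}},"required":["moves"]}

```bash
mkdir -p pics; cat > h.py <<'E'
import numpy as np,cv2
from scipy.spatial.transform import Rotation as R
from rig import sensors,cams,robot
def cloud(c):
    z=c["range_z"].astype(float);K=np.array(c["K"])
    v,u=np.mgrid[:z.shape[0],:z.shape[1]]
    p=np.stack([(u-K[0,2])/K[0,0]*z,-(v-K[1,2])/K[1,1]*z,-z],-1)
    r,pi,y=c["orientation"]
    M=R.from_euler('xyz',[r,pi,y],degrees=True).as_matrix()
    P=p@M.T+np.array(c["xyz"]); P[z==0]=np.nan
    return P
E
python3 - <<'E'
from h import *
for n in("top","side"):
    c=cams.camera(n); cv2.imwrite(f"pics/{n}0.png",c["color"][...,::-1]); np.savez(f"{n}0.npz",P=cloud(c),C=c["color"])
    print(n,{k:v for k,v in c.items() if k not in("color","range_z")})
print(sensors.state())
E
```

```text
top {'K': array([[376.15423605,   0.        , 314.39223777],
       [  0.        , 376.15423605, 195.84399208],
       [  0.        ,   0.        ,   1.        ]]), 'xyz': array([ 436.17390377,  -27.58552559, 1368.01596977]), 'orientation': array([  6.82974714,   1.11574807, -90.0318993 ])}
side {'K': array([[392.28300496,   0.        , 320.49694357],
       [  0.        , 392.28300496, 194.22619327],
       [  0.        ,   0.        ,   1.        ]]), 'xyz': array([528.35698558, 972.99891681, 679.98309857]), 'orientation': array([  58.68435864,    0.33777932, -177.02074437])}
{'t': 0.1, 'joints': array([-81.62446024,  24.93224204,   1.42982853,  90.18307889,
        -0.665863  ,  64.97340522,  -4.30356958]), 'dq': array([-0.10791559, -0.11713667,  0.03003825, -0.16238974, -0.07609385,
        0.09166359, -0.04970091]), 'joint_efforts': array([ 2.84920163e-03, -6.71757889e+01,  1.02786139e+00, -3.16900206e+01,
        1.56808121e-02,  7.22989003e-03, -2.39813170e-05]), 'ee_pos': array([153.8120619 , 605.31674543, 230.61204596]), 'tcp_rot': array([-1.79919786e+02,  5.77514627e-03,  1.65741726e+02]), 'wrist_force': array([-0.35530923, -0.07473381,  0.21170419]), 'torque': array([-0.02372749, -0.00610924, -0.02720536]), 'width': 85.41791216984755}
```

View pics/top0.png

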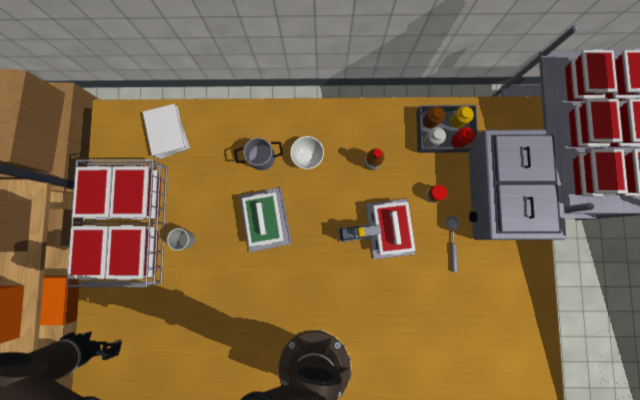

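View pics/side0.png

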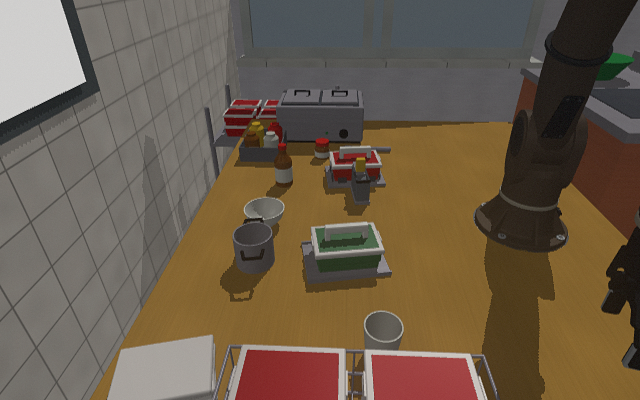

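The red box is at top pixel (392,229), its handle at (393,228). The yellow grip is at about (362,232) on the guide block at (350,233). Green box is at (265,220). Next I'll measure these.

```bash
cat > m.py <<'E'
from h import *
def meas(P,C,tag):
    C=C.astype(int);x,y,z=P[...,0],P[...,1],P[...,2]
    reg=(x>200)&(x<520)&(y<0)&(y>-420)
    def rect(m,n):
        p=P[m]
        if len(p)<5: print(tag,n,len(p));return
        r=cv2.minAreaRect(p[:,:2].astype(np.float32)); print(tag,n,len(p),'rect',np.round(r[0],1),np.round(r[1],1),round(r[2],1),'med',np.round(np.median(p,0),1))
    rect(reg&(z>70)&(z<84)&(y<-150),'lid'); rect(reg&(z>100)&(z<114)&(y<-190),'handle')
    yel=(C[...,0]>120)&(C[...,1]>90)&(C[...,2]<90)&(C[...,0]-C[...,2]>70)
    rect(reg&yel&(z>90)&(z<140),'yellow'); rect(reg&yel&(z>122)&(z<140),'yeltop')
    rect(reg&(z>78)&(z<92)&(y>-165),'block')
if __name__=="__main__":
  for n in("top","side"):
    d=np.load(n+"0.npz"); meas(d["P"],d["C"],n)
  d=np.load("top0.npz");P=d["P"]
  cv2.imwrite("pics/topcrop.png",cv2.resize(d["C"][185:275,320:430,::-1],None,fx=7,fy=6,interpolation=0))
  np.set_printoptions(linewidth=250)
  print(P[222:244:2,334:404:2,2].round(0).astype(int)); 
  print(P[232,340:402:4,:2].round(0).tolist())
E
python3 m.py
```

```text
top lid 1136 rect [ 455.9 -244.7] [127.7 188.5] 3.9 med [ 452.6 -265.3   78.5]
top handle 23 rect [ 469.7 -275.2] [73.5 19. ] 6.4 med [ 475.1 -266.9  109.3]
top yellow 48 rect [ 468.2 -157.3] [16.8 26. ] 89.8 med [ 466.5 -155.9  132. ]
top yeltop 48 rect [ 468.2 -157.3] [16.8 26. ] 89.8 med [ 466.5 -155.9  132. ]
top block 202 rect [ 464.2 -128.1] [43.5 77.9] 7.0 med [ 462.8 -123.6   83.2]
side lid 441 rect [ 453.1 -245.3] [129.8 185. ] 0.9 med [ 446.4 -254.6   75.9]
side handle 110 rect [ 471.9 -265. ] [94.1 12. ] 5.5 med [ 472.1 -263.3  108.1]
side yellow 17 rect [ 464.6 -152.9] [14.2 25.4] 89.2 med [ 464.7 -155.6  128.9]
side yeltop 17 rect [ 464.6 -152.9] [14.2 25.4] 89.2 med [ 464.7 -155.6  128.9]
side block 134 rect [ 459.9 -124.9] [44.4 82.4] 7.1 med [ 459.9 -130.2   83. ]
[[                   0                    4                    0                   -2                    1                   -2                   -2                   -2                    2                    5                    0
                    -1                   -1                    3            
[... 7561 characters left out ...]
            13                   35
                    72                   74                   80                   74                   83                   77                   81                   82                   90                  113                  119
                   119                   80]]
[[466.0, -89.0], [466.0, -104.0], [466.0, -117.0], [466.0, -131.0], [466.0, -144.0], [465.0, -153.0], [465.0, -165.0], [466.0, -184.0], [466.0, -198.0], [466.0, -211.0], [466.0, -225.0], [466.0, -239.0], [466.0, -252.0], [466.0, -265.0], [465.0, -272.0], [466.0, -294.0]]m.py:19: RuntimeWarning: invalid value encountered in cast
  print(P[222:244:2,334:404:2,2].round(0).astype(int));
```

```bash
python3 - <<'E'
from h import *
C=np.load("side0.npz")["C"]
cv2.imwrite("pics/sidecrop.png",cv2.resize(C[135:215,310:400,::-1],None,fx=7,fy=7,interpolation=0))
E
```

```text
(no output)
```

View pics/topcrop.png

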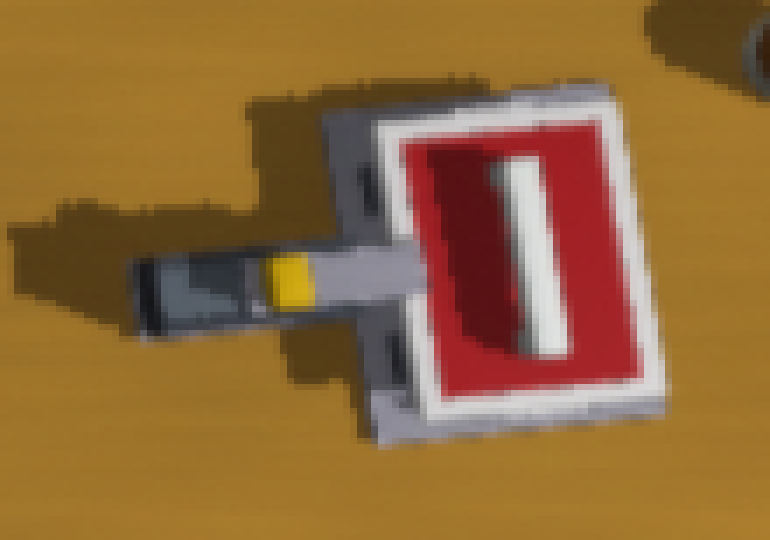

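View pics/sidecrop.png

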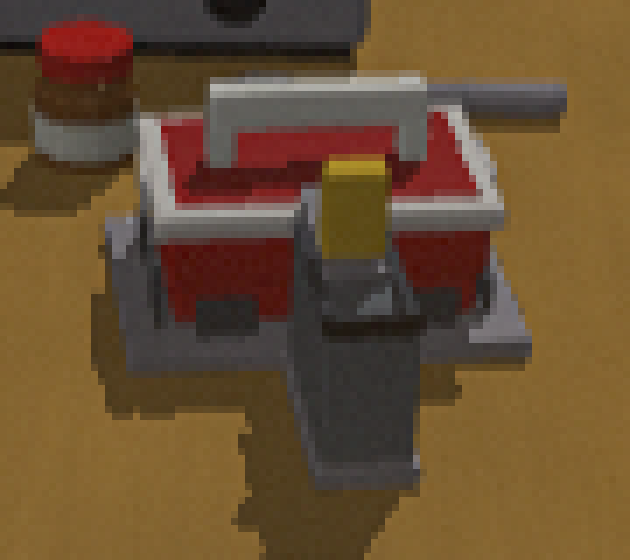

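```bash
cat > m.py <<'E'
from h import *
def rect(P,m,n):
    p=P[m]
    if len(p)<5: print(n,len(p));return
    r=cv2.minAreaRect(p[:,:2].astype(np.float32))
    q=p[:,:2]-p[:,:2].mean(0); w,V=np.linalg.eigh(q.T@q); d=V[:,1]
    print(n,len(p),'rect',np.round(r[0],1),np.round(r[1],1),round(r[2],1),'mean',np.round(p.mean(0),1),'pca ang',round(np.degrees(np.arctan(d[1]/d[0])),1))
def meas(P,C,tag):
    C=C.astype(int);x,y,z=P[...,0],P[...,1],P[...,2]
    reg=(x>300)&(x<620)&(y<0)&(y>-420)
    rect(P,reg&(z>112)&(z<127)&(y<-210)&(y>-310),tag+' handle')
    rect(P,reg&(z>70)&(z<127)&(y<-174)&(y>-350)&((C.max(-1)-C.min(-1)>50)|(C.min(-1)>90)),tag+' lid')
    rect(P,reg&(z>5)&(z<20),tag+' plate')
    rect(P,reg&(z>122)&(z<140)&(y>-200),tag+' grip')
if __name__=="__main__":
  for n in("top","side"):
    d=np.load(n+"0.npz"); meas(d["P"],d["C"],n)
E
python3 m.py
```

```text
top handle 183 rect [ 482.  -273.4] [107.8  18.8] 7.5 mean [ 481.8 -272.6  118.5] pca ang 7.2
top lid 1877 rect [ 479.5 -253.6] [176.1 161.9] 6.2 mean [ 480.3 -267.9   83.1] pca ang 6.4
top plate 1074 rect [ 460.8 -211. ] [317.6 416.4] 0.1 mean [ 462.6 -210.     9.4] pca ang -88.3
top grip 56 rect [ 468.2 -156.1] [19.8 26.1] 89.8 mean [ 468.  -156.   131.6] pca ang 12.9
side handle 93 rect [ 478.4 -269.2] [107.9  21.6] 5.0 mean [ 476.7 -268.   115.1] pca ang 7.6
side lid 653 rect [ 476.1 -261.9] [175.7 137.4] 6.4 mean [ 477.3 -260.7   82.9] pca ang 6.9
side plate 506 rect [ 480.  -260.4] [203.8 360.8] 12.9 mean [ 499.1 -218.3   11. ] pca ang -53.7
side grip 40 rect [ 463.2 -150.1] [19.8 28.5] 89.2 mean [ 463.9 -150.1  127. ] pca ang -2.2
```

Dock yaw is about 7.2°, handle centre about (480,-272), and the grip about (467,-156), so q is roughly 0.008. Now moving over with the jaws turned onto the dock's y.

Call:
play_rows(
  moves=[
    [0.015,-0.03,0,2.15,100],
    [0.015,-0.03,0,2.15,100],
    [0.015,-0.03,0,2.15,100],
    [0.015,-0.03,0,2.15,100],
    [0.015,-0.03,0,2.15,100],
    [0.015,-0.03,0,2.15,100],
    [0.015,-0.03,0,2.15,100],
    [0.015,-0.03,0,2.15,100],
    [0.015,-0.03,0,2.15,100],
    [0.015,-0.03,0,2.15,100],
    [0.015,-0.03,0,0,100],
    [0.015,-0.03,0,0,100],
    [0.015,-0.03,0,0,100],
    [0.015,-0.03,0,0,100],
    [0.015,-0.03,0,0,100],
    [0.015,-0.03,0,0,100],
    [0.015,-0.03,0,0,100],
    [0.015,-0.03,0,0,100],
    [0.015,-0.03,0,0,100],
    [0.015,-0.03,0,0,100],
  ],
)

```text
t: 1.77
ee_pos: [454.2, 4.2, 231.3]
tcp_rot: [180.0, -0.0, -172.7]
wrist_force: [0.5, 0.9, -0.2]
width: 85.3
```

Call:
play_rows(
  moves=[
    [0.003,-0.032,-0.005,0,100],
    [0.003,-0.032,-0.005,0,100],
    [0.003,-0.032,-0.005,0,100],
    [0.002,-0.032,-0.005,0,100],
    [0.002,-0.032,-0.005,0,100],
    [0,0,-0.01,0,100],
    [0,0,-0.01,0,100],
    [0,0,0,0,100],
    [0,0,0,0,100],
  ],
)

```text
t: 2.52
ee_pos: [466.4, -152.8, 185.6]
tcp_rot: [179.9, -0.1, -172.7]
wrist_force: [-0.0, -0.0, 0.0]
width: 85.3
```

```bash
python3 - <<'E'
from h import *
for n in("side","top"):
    c=cams.camera(n);C=c["color"]
    s=C[110:215,300:420] if n=="side" else C[180:280,320:430]
    cv2.imwrite(f"pics/{n}1.png",cv2.resize(s[...,::-1],None,fx=5.5,fy=5.5,interpolation=0))
s=sensors.state();print(s["ee_pos"],s["tcp_rot"],s["wrist_force"])
E
```

```text
[ 467.15477098 -153.01841813  186.50428369] [ 1.79974213e+02  2.42134112e-03 -1.72641655e+02] [ 0.04925581 -0.15136137  0.41550947]
```

View pics/side1.png

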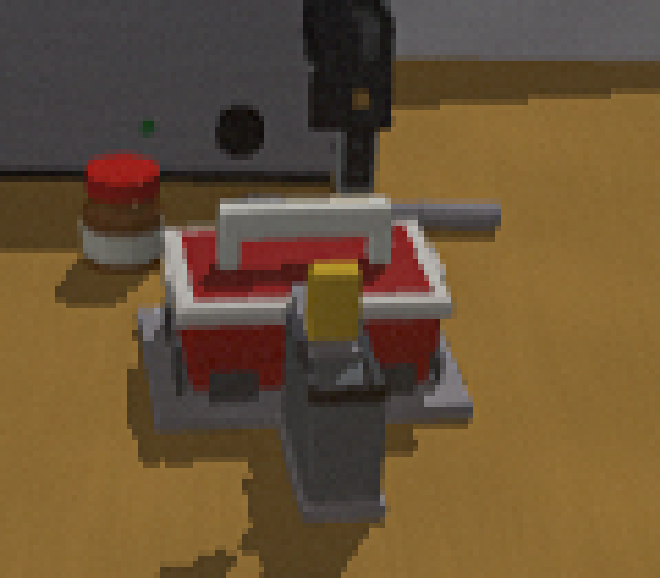

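View pics/top1.png

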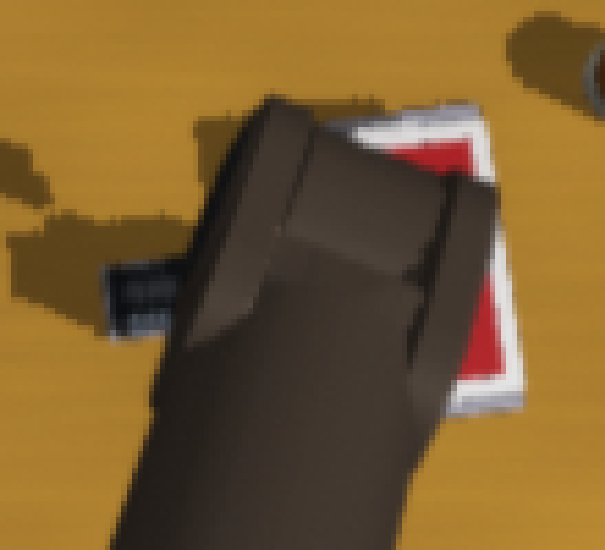

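```bash
python3 - <<'E'
from h import *
c=cams.camera("side");K=c["K"];M=R.from_euler('xyz',c["orientation"],degrees=True).as_matrix()
def pr(p):
    q=M.T@(np.array(p)-c["xyz"]); return K[0,2]+K[0,0]*q[0]/-q[2], K[1,2]-K[1,1]*q[1]/-q[2]
for p in([467,-153,186],[467,-115,195],[467,-156,131],[467,-146,110]):
    u,v=pr(p);print(p,u,v,'crop',(u-300)*5.5,(v-110)*5.5)
P=cloud(c);C=c["color"];
print(P[168,352:370].round(0).tolist()); print(P[140,358:372].round(0).tolist());print(P[147,352:372].round(0).tolist());
E
```

```text
[467, -153, 186] 360.13745506774256 142.0909807877491 crop 330.7560028725841 176.50039433261998
[467, -115, 195] 360.7106426192619 144.46208017702924 crop 333.9085344059403 189.5414409736608
[467, -156, 131] 359.2974108619385 157.70343099732975 crop 326.1357597406617 262.3688704853136
[467, -146, 110] 359.0987955391824 165.04566933864197 crop 325.0433754655031 302.7511813625308
[[488.0, -182.0, 80.0], [485.0, -179.0, 82.0], [481.0, -180.0, 81.0], [479.0, -158.0, 93.0], [477.0, -143.0, 101.0], [473.0, -144.0, 100.0], [470.0, -141.0, 102.0], [467.0, -147.0, 99.0], [464.0, -145.0, 100.0], [460.0, -147.0, 99.0], [457.0, -147.0, 99.0], [454.0, -146.0, 100.0], [451.0, -149.0, 98.0], [445.0, -181.0, 82.0], [439.0, -217.0, 63.0], [436.0, -216.0, 64.0], [433.0, -214.0, 65.0], [429.0, -224.0, 60.0]]
[[455.0, -553.0, 20.0], [450.0, -559.0, 17.0], [470.0, -108.0, 213.0], [468.0, -101.0, 216.0], [465.0, -97.0, 217.0], [462.0, -94.0, 219.0], [459.0, -99.0, 217.0], [456.0, -97.0, 218.0], [453.0, -96.0, 218.0], [450.0, -105.0, 214.0], [409.0, -599.0, 0.0], [404.0, -610.0, -4.0], [400.0, -604.0, -2.0], [396.0, -602.0, -1.0]]
[[488.0, -273.0, 115.0], [484.0, -270.0, 116.0], [481.0, -276.0, 113.0], [477.0, -273.0, 115.0], [474.0, -274.0, 114.0], [471.0, -269.0, 117.0], [467.0, -268.0, 117.0], [464.0, -266.0, 118.0], [460.0, -269.0, 117.0], [457.0, -275.0, 114.0], [453.0, -276.0, 114.0], [450.0, -270.0, 117.0], [447.0, -268.0, 118.0], [443.0, -270.0, 117.0], [440.0, -271.0, 116.0], [436.0, -269.0, 117.0], [433.0, -271.0, 116.0], [429.0, -277.0, 114.0], [426.0, -272.0, 116.0], [404.0, -491.0, 17.0]]
```

The side view shows the near finger at crop (357,160), i.e. x≈460 as expected. The grip's face is at (335,300), x 451–477 and y≈-145. So the fingers are aligned, and I'll descend and close.

Call:
play_rows(
  moves=[
    [-0.001,-0.002,-0.015,0,100],
    [0,0,-0.015,0,100],
    [0,0,-0.015,0,100],
    [0,0,-0.015,0,100],
    [0,0,-0.01,0,100],
    [0,0,-0.01,0,100],
    [0,0,-0.01,0,100],
    [0,0,0,0,100],
    [0,0,0,0,100],
  ],
  newtons=25,
)

```text
t: 3.42
ee_pos: [465.8, -156.2, 96.1]
tcp_rot: [180.0, -0.0, -172.8]
wrist_force: [0.3, 0.6, -0.3]
width: 85.7
```

Call:
play_rows(
  moves=[
    [0,0,0,0,20],
    [0,0,0,0,20],
    [0,0,0,0,15],
    [0,0,0,0,15],
    [0,0,0,0,10],
    [0,0,0,0,10],
    [0,0,0,0,10],
    [0,0,0,0,10],
    [0,0,0,0,10],
  ],
  newtons=25,
)

```text
t: 4.17
ee_pos: [466.1, -156.2, 96.6]
tcp_rot: [180.0, 0.0, -172.8]
wrist_force: [-1.1, 0.6, 5.4]
width: 19.5
```

```bash
python3 - <<'E'
from h import *
c=cams.camera("side");C=c["color"]
cv2.imwrite("pics/side2.png",cv2.resize(C[110:215,300:420,::-1],None,fx=5.5,fy=5.5,interpolation=0))
s=sensors.state();print(s["ee_pos"],s["tcp_rot"],s["wrist_force"])
E
```

```text
[ 466.09563338 -156.28587697   96.61603144] [ 1.79996873e+02  2.66174064e-02 -1.72768533e+02] [-0.82676363  1.75379726  6.00715126]
```

View pics/side2.png

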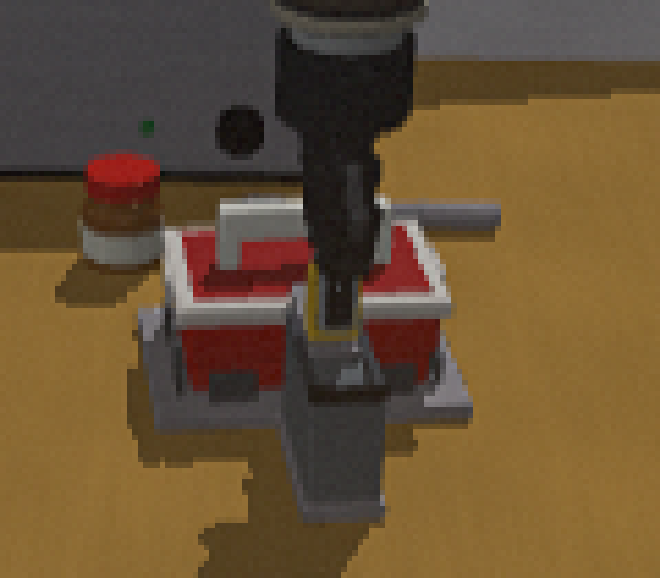

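The fingers hold the grip (crop (335,300), width 19.5 mm). Now sliding it along the dock's +y.

Call:
play_rows(
  moves=[
    [-0.0004,0.003,0,0,10],
    [-0.0004,0.003,0,0,10],
    [-0.0004,0.003,0,0,10],
    [-0.0004,0.003,0,0,10],
    [-0.0004,0.003,0,0,10],
    [-0.0004,0.003,0,0,10],
    [-0.0004,0.003,0,0,10],
    [-0.0004,0.003,0,0,10],
    [-0.0004,0.003,0,0,10],
    [-0.0004,0.003,0,0,10],
    [-0.0004,0.003,0,0,10],
    [-0.0004,0.003,0,0,10],
    [0,0,0,0,10],
  ],
)

```text
t: 5.3
ee_pos: [461.5, -119.6, 96.6]
tcp_rot: [180.0, 0.0, -172.7]
wrist_force: [0.1, 1.7, 5.8]
width: 19.8
```

Call:
play_rows(
  moves=[
    [-0.0003,0.002,0,0,10],
    [-0.0002,0.002,0,0,10],
    [0,0,0,0,10],
  ],
)

```text
t: 5.55
ee_pos: [461.0, -115.8, 96.6]
tcp_rot: [-180.0, 0.0, -172.7]
wrist_force: [-0.2, 0.9, 7.1]
width: 19.6
```

Call:
play_rows(
  moves=[
    [-0.0001,0.001,0,0,10],
    [-0.0001,0.001,0,0,10],
    [0,0,0,0,10],
  ],
)

```text
t: 5.8
ee_pos: [460.9, -114.7, 96.6]
tcp_rot: [-179.9, 0.1, -172.8]
wrist_force: [0.7, -3.5, 5.1]
width: 20.0
```

Call:
play_rows(
  moves=[
    [-0.0001,0.001,0,0,10],
    [-0.0001,0.001,0,0,10],
    [0,0,0,0,10],
  ],
)

```text
t: 6.05
ee_pos: [460.9, -114.6, 96.6]
tcp_rot: [-179.8, 0.1, -172.9]
wrist_force: [1.5, -11.2, 1.2]
width: 19.5
```

Call:
play_rows(
  moves=[
    [-0.0001,0.001,0,0,10],
    [-0.0001,0.001,0,0,10],
    [0,0,0,0,10],
  ],
)

```text
t: 6.3
ee_pos: [460.9, -114.5, 96.6]
tcp_rot: [-179.7, 0.1, -172.9]
wrist_force: [2.5, -18.2, -0.9]
width: 19.7
```

The force rose to 18 N with the position stuck at y≈-114.6, so the end stop is reached, 41 mm from the start. Releasing and rising.

Call:
play_rows(
  moves=[
    [0,0,0,0,100],
    [0,0,0,0,100],
    [0,0,0,0,100],
    [0,0,0,0,100],
    [0,0,0,0,100],
    [0,0,0,0,100],
    [0,0,0,0,100],
    [0,0,0,0,100],
  ],
)

```text
t: 6.97
ee_pos: [460.0, -110.1, 96.3]
tcp_rot: [180.0, -0.0, -172.7]
wrist_force: [-0.5, 0.4, 0.3]
width: 85.5
```

Call:
play_rows(
  moves=[
    [0,0,0.015,0,100],
    [0,0,0.015,0,100],
    [0,0,0.015,0,100],
    [0,0,0.015,0,100],
    [0,0,0.015,0,100],
    [0,0,0.015,0,100],
    [0.0035,-0.027,0,0,100],
    [0.0035,-0.027,0,0,100],
    [0.0035,-0.027,0,0,100],
    [0.0035,-0.027,0,0,100],
    [0.0035,-0.027,0,0,100],
    [0.0035,-0.027,0,0,100],
    [0,0,0,0,100],
    [0,0,0,0,100],
  ],
)

```text
t: 8.13
ee_pos: [480.5, -273.9, 186.1]
tcp_rot: [-180.0, -0.0, -172.9]
wrist_force: [0.2, 0.3, 1.3]
width: 85.3
```

```bash
python3 - <<'E'
from h import *
for n in("side","top"):
    c=cams.camera(n);C=c["color"]
    s=C[110:215,300:420] if n=="side" else C[180:280,320:430]
    cv2.imwrite(f"pics/{n}3.png",cv2.resize(s[...,::-1],None,fx=5.5,fy=5.5,interpolation=0))
    P=cloud(c);x,y,z=[P[...,i] for i in range(3)]
    C=C.astype(int);yel=(C[...,0]-C[...,2]>70)&(C[...,1]-C[...,2]>50)
    m=(x>430)&(x<500)&(y>-190)&(y<-80)&(z>90)&(z<140)&yel
    if m.sum(): print(n,m.sum(),P[m].mean(0),P[m].min(0),P[m].max(0))
s=sensors.state();print(s["ee_pos"],s["tcp_rot"],s["wrist_force"])
E
```

```text
side 115 [ 459.48990853 -105.65069299  114.02711749] [ 444.14296388 -118.18966335   91.95009157] [472.47817113 -98.05674248 131.27636301]
top 56 [ 461.88972013 -114.29894448  130.06959498] [ 448.73261694 -123.37514166  107.18686791] [ 474.8424109  -104.08629669  137.65847148]
[ 480.84274376 -271.33305035  185.98522722] [ 1.79940968e+02 -3.28091551e-02 -1.72742477e+02] [0.50654195 0.47133176 0.30537917]
```

View pics/side3.png

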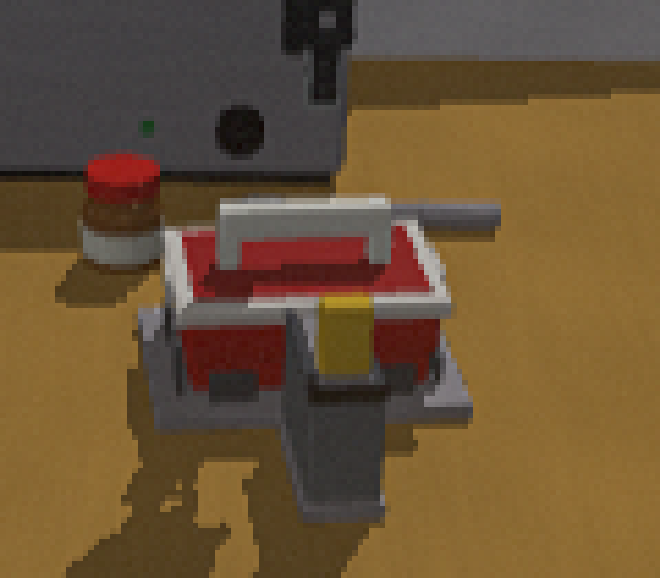

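View pics/top3.png

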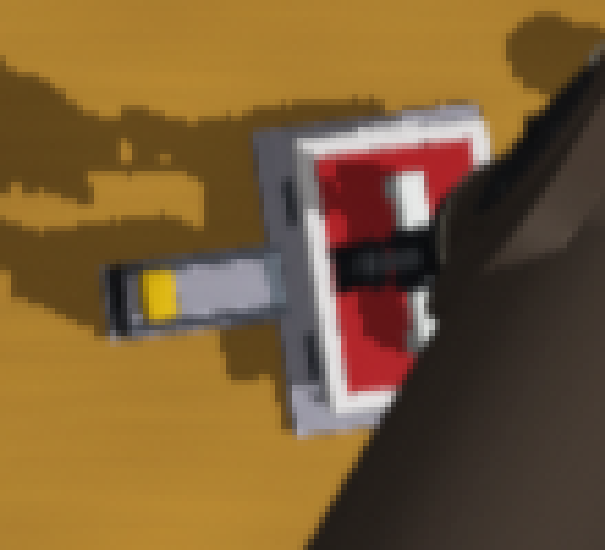

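The top view shows the yellow grip at (160,295), moved to the outer end, and the bolt clear of the lid. The fingers stand over the middle of the handle bar (410,260). Descending and gripping.

Call:
play_rows(
  moves=[
    [0,-0.0005,-0.015,0,100],
    [0,0,-0.015,0,100],
    [0,0,-0.015,0,100],
    [0,0,-0.015,0,100],
    [0,0,-0.015,0,100],
    [0,0,-0.012,0,100],
    [0,0,-0.01,0,100],
    [0,0,0,0,100],
    [0,0,0,0,100],
  ],
)

```text
t: 8.98
ee_pos: [481.0, -271.9, 89.2]
tcp_rot: [180.0, -0.0, -172.7]
wrist_force: [0.0, 0.4, -0.0]
width: 85.3
```

Call:
play_rows(
  moves=[
    [0,0,0,0,20],
    [0,0,0,0,20],
    [0,0,0,0,15],
    [0,0,0,0,15],
    [0,0,0,0,8],
    [0,0,0,0,8],
    [0,0,0,0,5],
    [0,0,0,0,5],
    [0,0,0,0,5],
    [0,0,0,0,5],
  ],
  newtons=70,
)

```text
t: 9.82
ee_pos: [481.3, -273.0, 89.7]
tcp_rot: [-180.0, 0.0, -172.8]
wrist_force: [-0.6, 0.1, 6.3]
width: 17.1
```

```bash
python3 - <<'E'
from h import *
c=cams.camera("side");C=c["color"]
cv2.imwrite("pics/side4.png",cv2.resize(C[110:215,300:420,::-1],None,fx=5.5,fy=5.5,interpolation=0))
s=sensors.state();print(s["ee_pos"],s["tcp_rot"],s["wrist_force"],s["torque"],s["width"])
E
```

```text
[ 481.25971313 -272.99999084   89.73264099] [-1.79981243e+02  3.58103852e-02 -1.72768233e+02] [-0.19193085  0.603525    5.17491071] [ 0.12011771  0.09493942 -0.0253064 ] 17.120786014645763
```

View pics/side4.png

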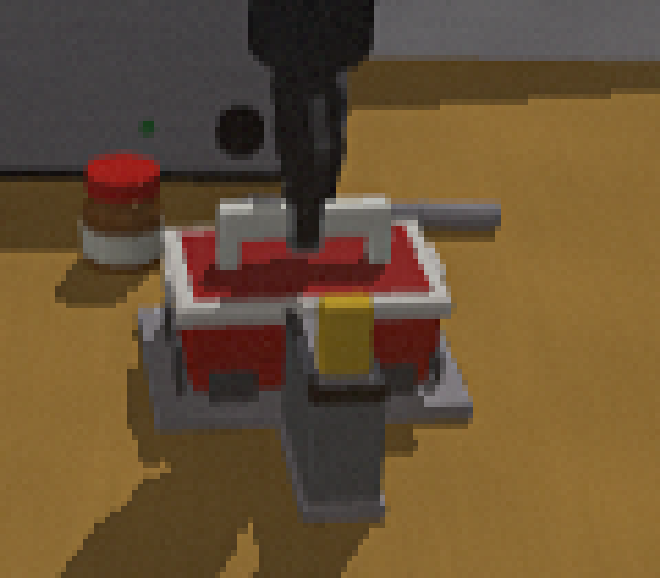

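The finger is centred on the bar (305,225; the bar spans 220–390). Lifting gently.

Call:
play_rows(
  moves=[
    [0,0,0.002,0,5],
    [0,0,0.003,0,5],
    [0,0,0.004,0,5],
    [0,0,0.005,0,5],
    [0,0,0.005,0,5],
    [0,0,0.005,0,5],
    [0,0,0.005,0,5],
    [0,0,0.005,0,5],
    [0,0,0.004,0,5],
    [0,0,0.002,0,5],
  ],
)

```text
t: 10.7
ee_pos: [481.3, -272.8, 130.1]
tcp_rot: [-180.0, 0.0, -172.8]
wrist_force: [0.2, 0.1, -3.1]
width: 16.8
```

```bash
python3 - <<'E'
from h import *
c=cams.camera("side");C=c["color"]
cv2.imwrite("pics/side5.png",cv2.resize(C[90:215,300:420,::-1],None,fx=4.8,fy=4.8,interpolation=0))
s=sensors.state();print(s["ee_pos"],s["tcp_rot"],s["wrist_force"],s["torque"],s["width"])
E
```

```text
[ 481.34784519 -272.89786482  130.14799458] [-1.79978792e+02  5.37627229e-02 -1.72760771e+02] [-0.35962252 -0.4538739  -3.4409569 ] [-0.0486646  -0.02334597 -0.03859462] 17.056676937647808
```

View pics/side5.png

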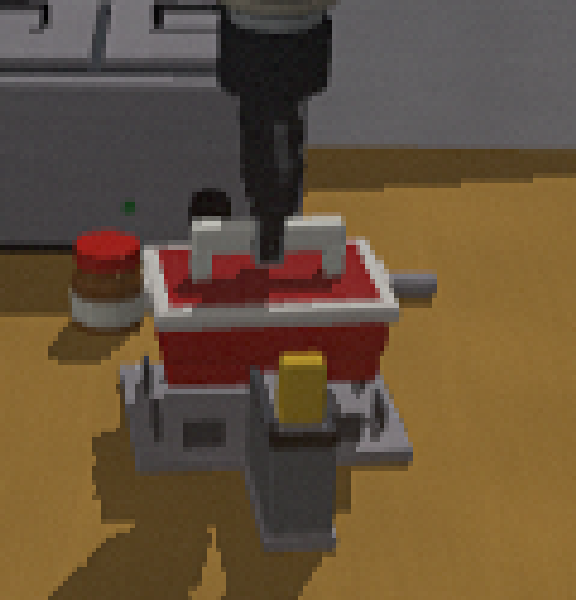

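The box is up 40 mm and level, and the dock is empty beneath it. Lifting on to 150 mm, then holding.

Call:
play_rows(
  moves=[
    [0,0,0.003,0,5],
    [0,0,0.005,0,5],
    [0,0,0.007,0,5],
    [0,0,0.008,0,5],
    [0,0,0.008,0,5],
    [0,0,0.008,0,5],
    [0,0,0.008,0,5],
    [0,0,0.008,0,5],
    [0,0,0.008,0,5],
    [0,0,0.008,0,5],
    [0,0,0.008,0,5],
    [0,0,0.008,0,5],
    [0,0,0.008,0,5],
    [0,0,0.006,0,5],
    [0,0,0.005,0,5],
    [0,0,0.003,0,5],
    [0,0,0.001,0,5],
    [0,0,0,0,5],
    [0,0,0,0,5],
    [0,0,0,0,5],
  ],
)

```text
t: 12.42
ee_pos: [480.8, -272.6, 238.9]
tcp_rot: [180.0, -0.0, -172.8]
wrist_force: [-0.3, 0.6, -3.0]
width: 16.8
```

```bash
python3 - <<'E'
from h import *
c=cams.camera("side");C=c["color"]
cv2.imwrite("pics/side6.png",cv2.resize(C[60:215,280:430,::-1],None,fx=3.8,fy=3.8,interpolation=0))
P=cloud(c);C=C.astype(int);x,y,z=[P[...,i] for i in range(3)]
red=(C[...,0]-C[...,1]>50)&(C[...,0]-C[...,2]>50)&(x>380)&(x<580)&(y>-350)&(y<-180)&(z>100)
print('red z',np.nanpercentile(z[red],[0,1,3,50,100]))
m=(C.min(-1)>110)&(x>380)&(x<580)&(y>-225)&(y<-190)&(z>190)
if m.sum()>10: print(m.sum(),'rim front slope deg',np.degrees(np.polyfit(x[m],z[m],1)[0]))
s=sensors.state();print(s["ee_pos"],s["tcp_rot"],s["wrist_force"],s["torque"],s["width"])
E
```

```text
red z [161.60904556 165.57364997 167.28633288 200.61900795 239.8847078 ]
53 rim front slope deg -0.08610883556744177
[ 480.84266832 -272.62464069  238.95379544] [ 1.79979520e+02 -3.36333209e-02 -1.72763922e+02] [-0.39241635 -0.61781216 -4.54458439] [ 0.04328767 -0.03648113 -0.00511746] 16.8697953199314
```

View pics/side6.png

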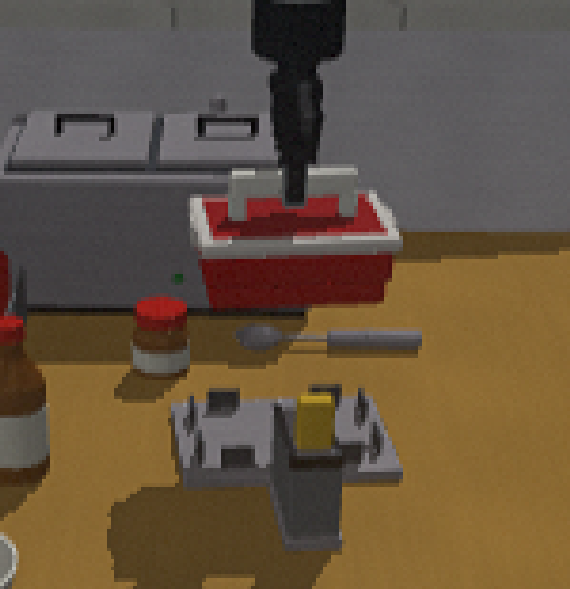

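The box hangs level (200–395, 170–305) with its underside at z≈162, 150 mm over the plate. The lock is still at its stop (315,420). Holding for about 4 s.

Call:
play_rows(
  moves=[
    [0,0,0,0,5],
    [0,0,0,0,5],
    [0,0,0,0,5],
    [0,0,0,0,5],
    [0,0,0,0,5],
    [0,0,0,0,5],
    [0,0,0,0,5],
    [0,0,0,0,5],
    [0,0,0,0,5],
    [0,0,0,0,5],
    [0,0,0,0,5],
    [0,0,0,0,5],
    [0,0,0,0,5],
    [0,0,0,0,5],
    [0,0,0,0,5],
    [0,0,0,0,5],
    [0,0,0,0,5],
    [0,0,0,0,5],
    [0,0,0,0,5],
    [0,0,0,0,5],
  ],
)

```text
t: 14.13
ee_pos: [481.0, -272.7, 239.3]
tcp_rot: [180.0, 0.0, -172.8]
wrist_force: [-0.3, 0.3, -3.3]
width: 16.7
```

Call:
play_rows(
  moves=[
    [0,0,0,0,5],
    [0,0,0,0,5],
    [0,0,0,0,5],
    [0,0,0,0,5],
    [0,0,0,0,5],
    [0,0,0,0,5],
    [0,0,0,0,5],
    [0,0,0,0,5],
    [0,0,0,0,5],
    [0,0,0,0,5],
    [0,0,0,0,5],
    [0,0,0,0,5],
    [0,0,0,0,5],
    [0,0,0,0,5],
    [0,0,0,0,5],
    [0,0,0,0,5],
    [0,0,0,0,5],
    [0,0,0,0,5],
    [0,0,0,0,5],
    [0,0,0,0,5],
  ],
)

```text
t: 15.8
ee_pos: [481.0, -272.7, 239.3]
tcp_rot: [180.0, 0.0, -172.8]
wrist_force: [0.2, -0.2, -4.1]
width: 16.9
```

Call:
play_rows(
  moves=[
    [0,0,0,0,5],
    [0,0,0,0,5],
    [0,0,0,0,5],
    [0,0,0,0,5],
    [0,0,0,0,5],
    [0,0,0,0,5],
    [0,0,0,0,5],
    [0,0,0,0,5],
    [0,0,0,0,5],
    [0,0,0,0,5],
  ],
)

```text
t: 16.63
ee_pos: [481.0, -272.8, 239.3]
tcp_rot: [180.0, 0.0, -172.8]
wrist_force: [1.0, -0.5, -3.7]
width: 16.9
```

```bash
python3 - <<'E'
from h import *
c=cams.camera("side");C=c["color"]
cv2.imwrite("pics/side7.png",C[...,::-1])
a=cv2.imread("pics/side6.png");b=cv2.resize(C[60:215,280:430,::-1],None,fx=3.8,fy=3.8,interpolation=0)
print('diff',cv2.absdiff(a,b).mean())
s=sensors.state();print(s["t"],s["ee_pos"],s["tcp_rot"],s["wrist_force"],s["width"])
E
```

```text
diff 1.8197291474299784
16.6833 [ 481.06386401 -272.72474227  239.33296329] [ 1.79998258e+02  3.14704965e-03 -1.72757320e+02] [ 1.17932468 -0.3147395  -3.93969575] 17.08906865529751
```

View pics/side7.png

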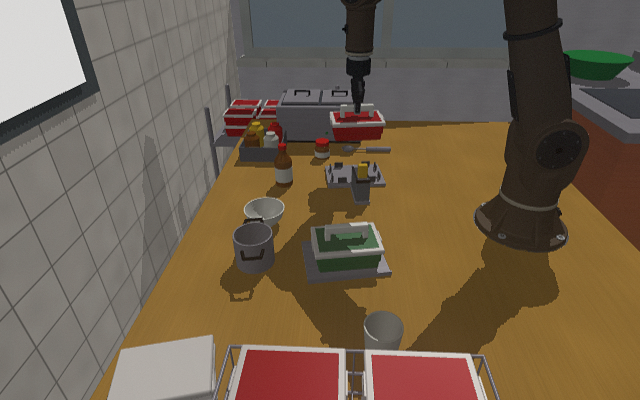

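The box is still held level at (357,123), the lock is still out at (363,170), and everything else is unmoved. Handing in.

```bash
python3 -c "
from rig import robot
print(robot.finish_job())"
```

```text
the job is handed in; nothing more can be done
None
```

The lock is open at its end stop and the red box is held up above the dock, and I handed the job in with the gripper still holding it.

- **Lock:** I slid the yellow grip about 41 mm away from the box. At the stop the position held still while the force rose to 18 N. Later pictures show it staying there, with the bolt clear of the lid.
- **Lift:** I gripped the bar handle at its middle with 70 N and lifted the box straight up. By the arm's own reading the underside is about 150 mm over the plate, and the camera agrees (lowest red points at about 162 mm above the worktop).
- **Hold:** I held it still for over 4 s, with the tool position steady to about 0.5 mm. The lid's front edge slopes about 0.1° and the tool is tilted less than 0.1°, so the box is level.
- **Rest of the scene:** The last side picture shows everything else where it was. I handed the job in at about 16.7 s, well inside the 53 s limit.

None of the checks failed. One small disagreement came early: the two cameras placed the grip and handle a few mm apart. Contact at the end stop confirmed the top camera's figure.

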